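Brake the parts turntable, lid its pot, let the brake off

TASK

Pull the turntable's brake lever up until it clicks into its third notch and let go of it there. With the brake on, pick up the round lid and set it down on the pot in the middle of the turntable, not letting go before it is in the pot's mouth, so that it sits fully home and level. Then let the brake off by pressing the lever's release button until the lever has dropped right back down, and leave everything else on the bench where it is.

Things in the scene. Friction and masses are not known exactly. Their poses are not given: they have to be found in the camera images.
- brake_stand: Grey steel brake stand fixed to the bench, base plate 210 x 100 mm, 103 mm tall. Origin: on the bench under the lever's hinge. x runs from the button end towards the lever's handle, y along the hinge axis, z up. The release button is on the sloped face at its -x end
- guard (a point): middle of the front (-x) edge of a steel guard strip, 158 mm above the bench, fixed over the release button: 25 mm deep in the stand's x, 50 mm wide, 6 mm thick, held by a plate behind the button (stand x -43 to -37 mm). It bars the way straight down to the button: come in leaning along the button's own axis
- brake_lever (a joint): angle of the brake lever (rad): 0 = down, the handle pointing along the stand's +x, 0.15 rad above level; grows as it is raised, to 1.15. Notches at 0.25, 0.50, 0.75 (third) and 1.00, each within 0.03: raised 0.06 to 0.15 past one and let go, it sinks back onto that notch and stays. Raising takes 3 to 8 N at the handle. It goes down only with the button held in, then drops to 0 in about 1 s
- lever_grip (a point): middle of the lever's handle, 115 mm from the hinge axis. The handle is a round black rubber bar 20 mm thick, from 72 to 150 mm from the hinge, free on all sides; it moves with the lever in the stand's x-z plane and turns with it
- lever_hinge (a point): point on the lever's hinge axis, 70 mm above the bench, in the middle of the stand; the axis is the stand's y axis
- release_button (a joint): travel of the release button (m): 0 = out, 0.008 = fully in. About 2.4 N starts it, about 6 N holds it fully in; the latch lets go from about 0.004. Hold it in till the lever is down: let out early, the lever catches in a lower notch. It springs out when let go. It also dips up to 5 mm by itself as the lever clicks past each notch
- button_top (a point): centre of the round black button's top face, 32 mm across, standing 12 mm out of the sloped face. The point's z axis points straight out of the button, which leans 0.61 rad (35 degrees) from vertical towards the stand's -x side; press along -z of the point
- turntable: aluminium turntable (170 mm across, top 22 mm high) with a round steel pot fixed in its middle; it does not move. Origin: on the bench under the pot's centre. The pot is open at the top, 108 mm across outside, wall 4 mm (100 mm opening), rim 90 mm above the bench
- pot_rim (a point): centre of the pot's mouth, level with the top of its rim, 90 mm above the bench
- pot_lid: loose round aluminium lid, 0.18 kg: flange 116 mm across, 5 mm thick, on a spigot 92 mm across, 8 mm deep, that goes inside the pot; black upright knob 24 mm across, 36 mm tall on its centre. Origin: centre of the spigot's underside, z up: flange 8 to 13 mm, knob 13 to 49 mm. Starts on the bench on its spigot; seated, its origin is 8 mm below pot_rim
- breaker_a: bystander: white circuit breaker, 84 x 54 x 70 mm, origin under its centre
- breaker_b: bystander: white circuit breaker, 84 x 54 x 70 mm, origin under its centre
- breaker_c: bystander: blue and white circuit breaker, 84 x 54 x 70 mm, origin under its centre
- driver: bystander: screwdriver lying on the bench
- tape: bystander: ring-shaped tape roll core, 96 mm across, 19 mm high, origin under its centre
- mug: bystander: white mug, 80 mm across, 95 mm high, origin under its centre
- bin: bystander: small red open bin, 150 x 100 x 70 mm, origin under its centre
Not all that is in view belongs to the job. What is shaped like the pot_lid but pink is not meant.

How it is judged (in metres and radians):
On the way, in this order (a step that is already met when the one before it is completed fails the run):
1. the brake lever rests in its third notch (0.70 to 0.82 rad), let go of (value of joint brake_lever between 0.7 and 0.82 rad and contact force between the fingers and anything else below 0.1 N), for 0.3 s.
2. the lid is lowered into the pot's mouth while still held, the brake still on (contact force between the fingers and pot_lid above 0.5 N and horizontal distance between pot_lid and pot_rim below 0.008 m and z of pot_lid in the frame of pot_rim below -0.001 m and value of joint brake_lever above 0.7 rad), for 0.05 s.
3. the lid is let go, seated and level on the pot, the brake still in its third notch (contact force between the fingers and pot_lid below 0.1 N and horizontal distance between pot_lid and pot_rim below 0.007 m and z of pot_lid in the frame of pot_rim below -0.0055 m and angle between pot_lid's own z axis and vertical below 0.05 rad and value of joint brake_lever between 0.7 and 0.82 rad), for 0.2 s.
4. the release button is pressed in (over 2 mm) (value of joint release_button above 0.002 m), for 0.05 s.
At the end, for the whole second after the job is handed in: the brake lever is back down (under 0.06 rad), the release button is out (under 1.5 mm), and the lid rests on the pot: within 7 mm of its centre, its spigot at least 5.5 mm inside the rim, level within 0.05 rad, at rest and let go (value of joint brake_lever below 0.06 rad and value of joint release_button below 0.0015 m and horizontal distance between pot_lid and pot_rim below 0.007 m and z of pot_lid in the frame of pot_rim below -0.0055 m and angle between pot_lid's own z axis and vertical below 0.05 rad and linear speed of pot_lid below 0.02 m/s); the robot touches nothing.
It fails at once if a bystander is moved more than 30 mm (distance of any of breaker_a, breaker_b, breaker_c, driver, tape, mug, bin from where it was at the start of the episode above 0.03 m).
It also fails if it takes over 64 s, if anything falls off the work surface, if the arm or the gripper's body presses on something with over 40 N, if the wrist force passes 120 N, or if a joint passes its speed limit or range.

ROBOT

A 7-joint arm with a two-finger parallel gripper is mounted at the origin on the work surface. World frame = base frame: x ahead of the robot, y to its left, z up, the work surface at z = 0. Lengths are in m, angles in degrees, forces in N, time in s.
With the tool pointing down it reaches from about 0.425 to 0.875 m from the base axis. Payload 4.7 kg.
Tool frame: the origin (TCP) lies midway between the tips of the shut fingers; the grasp point (between the pads) lies 19 mm behind it; z points along the fingers, y is the direction in which the jaws open and shut (so a half turn about z gives the same grasp; the last joint's range is limited). The gripper opens to 87 mm and grips with 3 to 60 N. Pads are 19 mm wide; open, the fingers measure 117 mm over their backs; the gripper's body (75 mm by 190 mm) begins 51 mm behind the grasp point.
Start: joints at [-76.255, 18.392, -4.016, 83.108, 1.295, 78.541, -3.26], TCP at [0.146, 0.634, 0.223] pointing down, gripper open.
Joint ranges: [-163.93, 163.93], [-17.29, 119.83], [-79.2, 71.16], [3.27, 140.29], [-89.18, 269.18], [5.43, 117.66], [-154.24, 154.24]. Speed limits (degrees/s): [147.25, 147.25, 180, 180, 180, 180, 180].

INTERFACE

Orientations are given as [roll, pitch, yaw] about the fixed x, y, z axes, in that order (R = Rz(yaw) Ry(pitch) Rx(roll)).
In Python, from cell import env gives the robot as it stands. The module is installed in compiled form; this text tells all that it offers.
- The arm moves only by the tool servo_tool, never from a script. Its argument "plan" is a list of rows, each a list of 3 entries, a list of its own where there are three numbers: the opening, from 0 (shut) to 1 (fully open), then the shift along the tool's x, y, z in cm, then the turn, a rotation vector about the tool's x, y, z in degrees. A call has 1 to 20 rows; each row shifts and turns the pose as measured when the row begins, along the tool's axes as they then stand; what a row does not reach is not made up. A row lasts 1/12 s, in which the tool goes at most 41.7 mm and 7.16 degrees, less where a joint would pass 70% of its speed; a pose out of reach is approached as far as the arm can. A call is refused whole if a number of a shift passes 4.17 or a number of a turn 7.16, either way. A call with a gripper value outside its range is refused whole. The fingers move at their own pace and stop on an object; "force" is the grip in N (left out, the last holds). Time passes only in rows, so rows that do not move let the fingers close. It gives the time, the measured TCP pose, the force and the opening at its end, in the units of the state.
- env.get_obs(): the state, without advancing time (a new reading comes with each control period).
- env.read_camera(name): name is "side" or "top" or "wrist"; returns a dict with "image" (384x512x3 uint8, blue, green, red), "fx", "fy", "cx", "cy" (pixels), "rvec" (rotation vector, rad) and "tvec" (3), from world to camera coordinates, as OpenCV has them; the wrist camera has in their place "T_tool_cam" (4x4, takes a point from camera to tool coordinates, whose origin is the TCP and whose axes are the flange's). Camera axes: x right, y down, z forward; pixel columns grow to the right and rows downward; lengths in m; the calibration is good to about 2 mm. A picture is of the moment at which its call begins: read the wrist's pose just before it. There is no depth.
- env.sign_off(): hands the job in, once; it reports no verdict.
The state is a dict: "time_s": time; "qpos": joint angles; "joint_velocities": joint speeds; "effort": joint torques, N m; "tool_pos": TCP position; "tool_rot": TCP orientation; "force": force on the tool from outside, world axes, zero at the start; "wrist_torque": the same for the moment, N m; "grip_width": finger opening in m.
Only numpy, scipy, OpenCV 4.12 (cv2) and the standard library are available. Lean on these libraries where they do the work, as an engineer would, in place of code of your own. Each camera call takes 0.05 s, during which the arm holds its last target. There are 200 camera calls.

## Working session

There is one attempt and no reset: what is moved stays moved. The work goes in short steps, Python scripts to look and compute and a tool call to move; the robot and the scene stay as the last step left them, time stands still between calls to the robot, and variables do not carry over. Pictures are saved under pics/ and viewed, about 8 in all and at most 12, crops included, and the job is handed in when it is done.

Besides the shell and the picture viewer there is one more tool, called after "Emit:" as name([rows], argument=value, ...), one row to a line, values as JSON. servo_tool: Moves the arm, as the interface text tells. Its arguments: {"type":"object","properties":{"plan":{"type":"array"},"force":{"type":"number"}},"required":["plan"]}

```bash
mkdir -p pics
cat > h.py <<'E'
import numpy as np, cv2
from scipy.spatial.transform import Rotation as R
from cell import env
def cam(name):
    o=env.get_obs(); c=env.read_camera(name)
    if name=='wrist':
        T=np.eye(4);T[:3,:3]=R.from_euler('xyz',o['tool_rot'],degrees=True).as_matrix();T[:3,3]=o['tool_pos']
        M=T@np.array(c['T_tool_cam'])
    else:
        Rm=cv2.Rodrigues(np.array(c['rvec'],float))[0];M=np.eye(4);M[:3,:3]=Rm.T;M[:3,3]=-Rm.T@np.array(c['tvec']).ravel()
    c['M']=M;return c
def ray(c,u,v):
    d=c['M'][:3,:3]@np.array([(u-c['cx'])/c['fx'],(v-c['cy'])/c['fy'],1]);return c['M'][:3,3],d/np.linalg.norm(d)
def onz(c,u,v,z):
    o,d=ray(c,u,v);return o+d*(z-o[2])/d[2]
def proj(c,p):
    q=np.linalg.inv(c['M'])@np.append(p,1);return np.array([c['fx']*q[0]/q[2]+c['cx'],c['fy']*q[1]/q[2]+c['cy']])
def tri(c1,p1,c2,p2):
    o1,d1=ray(c1,*p1);o2,d2=ray(c2,*p2)
    s=np.linalg.lstsq(np.c_[d1,-d2],o2-o1,rcond=None)[0];a=o1+s[0]*d1;b=o2+s[1]*d2;return (a+b)/2,np.linalg.norm(a-b)
E
python3 - <<'E'
from h import *
print(env.get_obs())
for n in('side','top','wrist'):
    c=cam(n);cv2.imwrite(f'pics/{n}0.png',c['image']);print(n,c['fx'],c['M'].round(3).tolist())
a=[cv2.imread(f'pics/{n}0.png') for n in('top','side')]
E
```

```text
{'time_s': 0.0, 'qpos': array([-76.25306439,  18.44144635,  -4.01357264,  83.17502558,
         1.29458075,  78.54177515,  -3.261634  ]), 'joint_velocities': array([ 0.00457682,  0.0398406 ,  0.09179314,  0.1115377 , -0.04005578,
        0.04985606, -0.02467617]), 'effort': array([-5.38827971e-04, -4.91289425e+01, -4.04417356e-01, -3.12528098e+01,
       -6.39041117e-02,  4.39449248e-02,  1.57322074e-04]), 'tool_pos': array([0.145487  , 0.63293146, 0.22143313]), 'tool_rot': array([-1.79886967e+02,  6.00495887e-03,  1.67059246e+02]), 'force': array([-0.09357445,  0.46544376, -0.30002772]), 'wrist_torque': array([ 0.02679362, -0.05445153,  0.03350342]), 'grip_width': 0.08680785257034263}
side 364.0705258309899 [[0.694, -0.5, 0.518, -0.112], [-0.72, -0.49, 0.492, -0.644], [0.009, -0.714, -0.7, 1.007], [0.0, 0.0, 0.0, 1.0]]
top 441.17945040386724 [[-0.02, -0.982, 0.187, 0.265], [-1.0, 0.021, 0.003, -0.011], [-0.007, -0.186, -0.982, 1.619], [0.0, 0.0, 0.0, 1.0]]
wrist 309.5947820974736 [[0.223, 0.929, 0.295, 0.063], [0.975, -0.212, -0.069, 0.653], [-0.002, 0.303, -0.953, 0.383], [0.0, 0.0, 0.0, 1.0]]
```

View pics/top0.png

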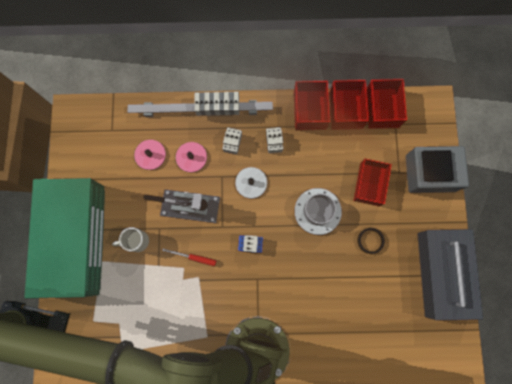

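View pics/side0.png

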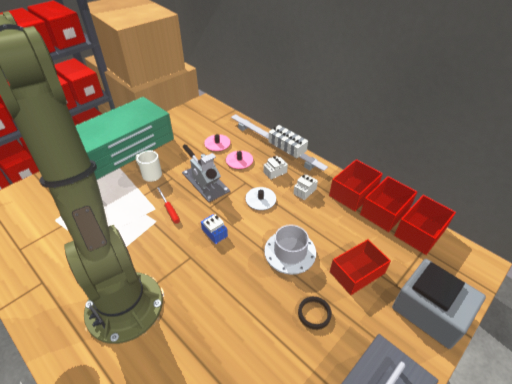

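Run:
```python
from h import *
t=cv2.imread('pics/top0.png');s=cv2.imread('pics/side0.png')
a=cv2.resize(t[170:240,135:285],(800,373),interpolation=cv2.INTER_CUBIC)   # x5.333
b=cv2.resize(s[135:215,170:290],(800,533),interpolation=cv2.INTER_CUBIC)[:, :]
cv2.imwrite('pics/cropt.png',a);cv2.imwrite('pics/crops.png',b)
# lid & pot colours
from cell import env
T=cam('top')
for n,u,v,z in(('lid flange',251,183,.013),('lid knob',251,181,.049),('pot',318,211,.022),('stand base',191,206,.005)):print(n,onz(T,u,v,z).round(3))
```

```text
lid flange [0.594 0.011 0.013]
lid knob [0.594 0.01  0.049]
pot [ 0.482 -0.232  0.022]
stand base [0.513 0.234 0.005]
```

View pics/cropt.png

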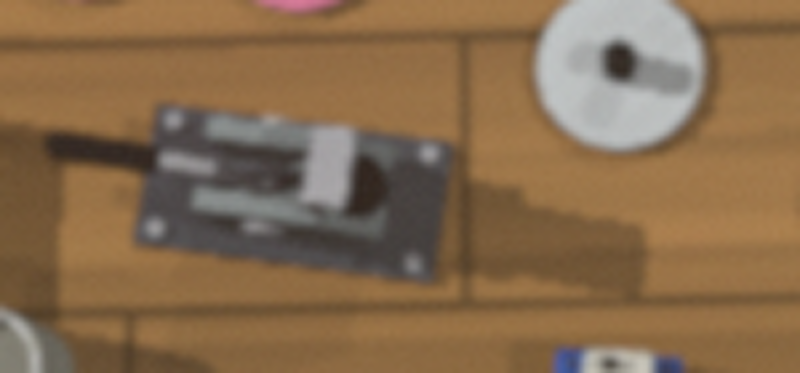

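View pics/crops.png

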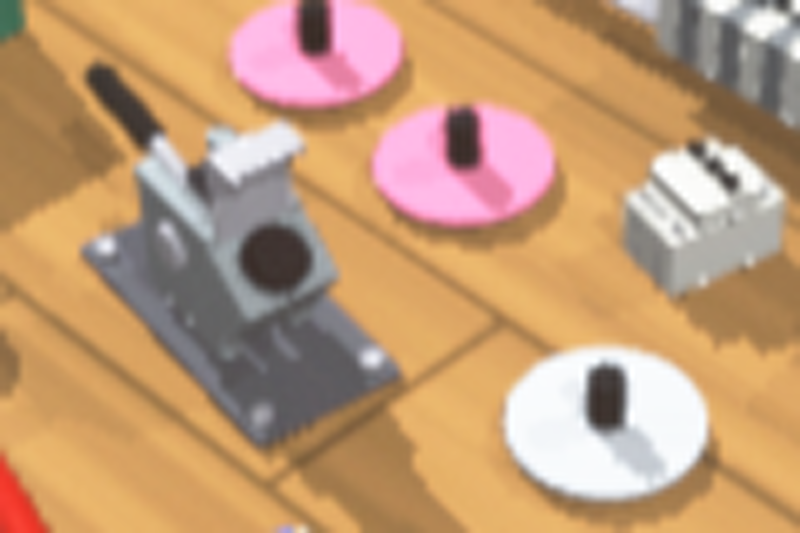

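Top view: the candidates are pink lids at (150,155) and (192,157), and a silver lid at (251,183). The silver one fits: it is aluminium and not pink, and the crop confirms it. The stand is at (191,205), with its handle to the left (world +y) and the black button on the right under the light guard strip. The pot is at (318,211). Next I measure the points.

Run:
```python
from h import *
T=cam('top');S=cam('side')
ct=lambda x,y:(135+(x+.5)/5.333-.5,170+(y+.5)/5.333-.5)
cs=lambda x,y:(170+(x+.5)/6.667-.5,135+(y+.5)/6.667-.5)
c=np.array([onz(T,*ct(*p),.008) for p in((158,105),(453,145),(432,280),(136,240))])
print('base',c.round(3).tolist(),'centre',c.mean(0).round(4),[np.linalg.norm(c[i]-c[i-3]).round(3) for i in range(4)])
d=(c[0]+c[3]-c[1]-c[2]);psi=np.arctan2(d[1],d[0]);print('psi',np.degrees(psi))
pts={'tip':tri(T,ct(48,145),S,cs(95,70)),'button':tri(T,ct(368,187),S,cs(275,258)),'knob':tri(T,ct(619,60),S,cs(605,368))}
cs0=cs(80,253),cs(265,445),cs(402,373)
c3=[onz(S,*p,.008) for p in cs0];print('side base corners',np.round(c3,4).tolist())
o=c.mean(0);ex=np.array([np.cos(psi),np.sin(psi),0]);ey=np.array([-ex[1],ex[0],0])
for k,(p,g) in pts.items():print(k,p.round(4),'gap',g.round(4),'stand',((p-o)@ex).round(4),((p-o)@ey).round(4))
# masks: pot and lid by ellipse in both
for n,C,box in(('lidT',T,(150,215,225,280)),('lidS',S,(180,220,240,282)),):
    im=C['image'];h=cv2.cvtColor(im,cv2.COLOR_BGR2HSV);m=((h[...,1]<60)&(h[...,2]>120)).astype(np.uint8);mm=m*0;a,b,e,f=box;mm[a:b,e:f]=m[a:b,e:f]
    mm=cv2.morphologyEx(mm,cv2.MORPH_CLOSE,np.ones((9,9)));k=max(cv2.findContours(mm,0,2)[0],key=cv2.contourArea)
    el=cv2.fitEllipse(k);print(n,np.round(el[0],1),np.round(el[1],1),onz(C,*el[0],.012).round(4))
a=cv2.resize(T['image'][180:245,285:355],(420,390),interpolation=cv2.INTER_CUBIC);b=cv2.resize(S['image'][215:285,255:325],(390,390),interpolation=cv2.INTER_CUBIC)
cv2.imwrite('pics/pot.png',np.hstack([a[:,:405],b]))
```

```text
base [[0.578, 0.334, 0.008], [0.545, 0.128, 0.008], [0.451, 0.143, 0.008], [0.483, 0.348, 0.008]] centre [0.5145 0.2384 0.008 ] [np.float64(0.208), np.float64(0.095), np.float64(0.207), np.float64(0.096)]
psi 81.0196573994632
side base corners [[0.476, 0.3423, 0.008], [0.4492, 0.1378, 0.008], [0.5429, 0.1249, 0.008]]
tip [0.5369 0.3888 0.09  ] gap 0.0005 stand 0.152 0.0013
button [0.5025 0.1782 0.091 ] gap 0.0034 stand -0.0613 0.0024
knob [0.5935 0.0111 0.0551] gap 0.0009 stand -0.2122 -0.1135
lidT [250.8 182.2] [30.6 31.6] [0.5969 0.0115 0.012 ]
lidS [260.5 198.1] [22.8 30.2] [0.5937 0.0089 0.012 ]
```

View pics/pot.png

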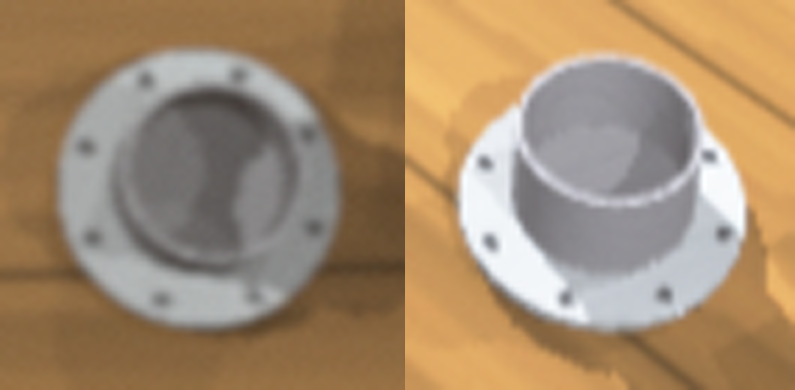

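The pot rim ellipse is clear in both halves, at crop centre (212,175) left and (610,130) right. The stand measures 208 x 96 mm, and the handle tip, button and hinge fit the given sizes. Next I plan the move to a hover over the handle for a closer look.

```bash
cat >> h.py <<'E'
def plan(targets,rows,obs=None):
    """targets: list of (pos, Rotation); prints rows of [shift cm],[turn deg] in tool axes"""
    o=obs or env.get_obs();p=np.array(o['tool_pos']);r=R.from_euler('xyz',o['tool_rot'],degrees=True);out=[]
    for (q,s),n in zip(targets,rows):
        q=np.array(q,float);rv=(r.inv()*s).as_rotvec();p0,r0=p,r
        for i in range(n):
            pn=p0+(q-p0)*(i+1)/n;out.append([(r.inv().apply(pn-p)*100).round(2).tolist(),np.degrees(rv/n).round(1).tolist()])
            p=pn;r=r0*R.from_rotvec(rv*(i+1)/n)
    for x in out:print(x)
def down(yaw,lean=0): return R.from_euler('xyz',[180,0,yaw],degrees=True)*R.from_euler('y',lean,degrees=True)
E
python3 - <<'E'
from h import *
plan([((.532,.351,.26),down(81))],[14])
T=cam('top');S=cam('side')
# pot: rim ellipse centre (crop coords) scale 6 and 5.571
print('pot rim',onz(T,285+212/6-.4,180+175/6-.4,.09),onz(S,255+(610-405)/5.571-.4,215+130/5.571-.4,.09))
print('table',onz(T,285+199/6-.4,180+188/6-.4,.022),onz(S,255+(602-405)/5.571-.4,215+210/5.571-.4,.022))
E
```

```text
[[-3.14, -1.35, -0.27], [-0.0, 0.0, 6.1]]
[[-3.27, -1.0, -0.27], [-0.0, 0.0, 6.1]]
[[-3.36, -0.65, -0.27], [-0.0, 0.0, 6.1]]
[[-3.41, -0.28, -0.27], [-0.0, 0.0, 6.1]]
[[-3.42, 0.08, -0.27], [-0.0, 0.0, 6.1]]
[[-3.39, 0.45, -0.27], [-0.0, 0.0, 6.1]]
[[-3.32, 0.81, -0.27], [-0.0, 0.0, 6.1]]
[[-3.22, 1.16, -0.27], [-0.0, 0.0, 6.1]]
[[-3.07, 1.5, -0.27], [-0.0, 0.0, 6.1]]
[[-2.9, 1.82, -0.27], [-0.0, 0.0, 6.1]]
[[-2.68, 2.12, -0.27], [-0.0, 0.0, 6.1]]
[[-2.44, 2.39, -0.27], [-0.0, 0.0, 6.1]]
[[-2.17, 2.64, -0.27], [-0.0, 0.0, 6.1]]
[[-1.88, 2.86, -0.27], [-0.0, 0.0, 6.1]]
pot rim [ 0.48088981 -0.22933899  0.09      ] [ 0.4801797  -0.23268605  0.09      ]
table [ 0.48271374 -0.23080279  0.022     ] [ 0.47557412 -0.23697536  0.022     ]
```

Emit:
servo_tool([
  [1,[-3.1,-1.4,-0.3],[0,0,6.1]],
  [1,[-3.3,-1.0,-0.3],[0,0,6.1]],
  [1,[-3.4,-0.7,-0.3],[0,0,6.1]],
  [1,[-3.4,-0.3,-0.3],[0,0,6.1]],
  [1,[-3.4,0.1,-0.3],[0,0,6.1]],
  [1,[-3.4,0.4,-0.3],[0,0,6.1]],
  [1,[-3.3,0.8,-0.3],[0,0,6.1]],
  [1,[-3.2,1.2,-0.3],[0,0,6.1]],
  [1,[-3.1,1.5,-0.3],[0,0,6.1]],
  [1,[-2.9,1.8,-0.3],[0,0,6.1]],
  [1,[-2.7,2.1,-0.3],[0,0,6.1]],
  [1,[-2.4,2.4,-0.3],[0,0,6.1]],
  [1,[-2.2,2.6,-0.3],[0,0,6.1]],
  [1,[-1.9,2.9,-0.3],[0,0,6.1]],
  [1,[0,0,0],[0,0,0]],
])

```text
time_s: 1.65
tool_pos: [0.538, 0.3297, 0.2644]
tool_rot: [-180.0, -0.1, 78.0]
force: [-0.1, -1.4, -0.4]
grip_width: 0.0872
```

Run:
```python
from h import *
c=cam('wrist');cv2.imwrite('pics/w1.png',cv2.resize(c['image'],(768,576),interpolation=cv2.INTER_CUBIC))
np.save('w1M.npy',c['M']);print(c['fx'],c['cx'],c['cy'])
e=np.array([np.cos(np.radians(81)),np.sin(np.radians(81)),0]);o=np.array([.5145,.2384,0])
for n,x,z in(('tip',.148,.0924),('grip',.1137,.087),('hinge',0,.07),('button',-.0613,.091)):print(n,(proj(c,o+e*x+[0,0,z])*1.5).round(0))
```

```text
309.5947820974736 259.8720140089686 188.55783604146626
tip [375. 182.]
grip [378. 228.]
hinge [386. 357.]
button [390. 434.]
```

View pics/w1.png

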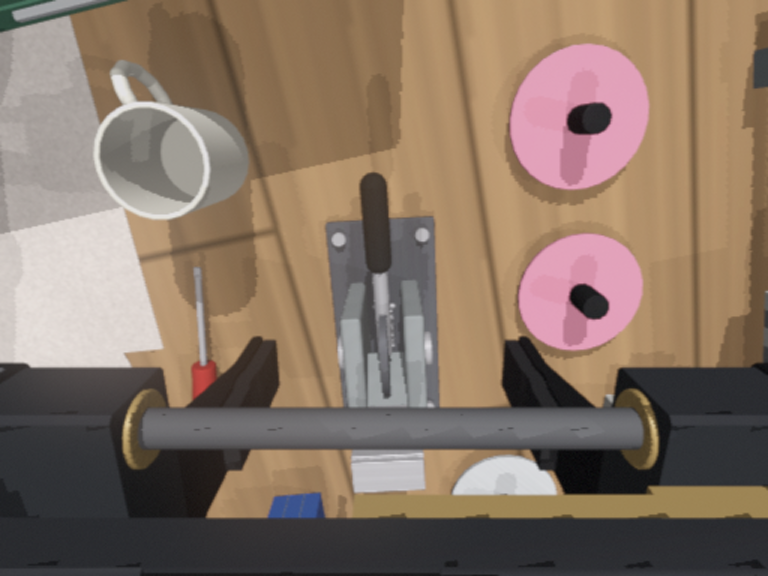

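Run:
```python
from h import *
c=cam('wrist')
a=onz(c,373.5/1.5,178/1.5,.0924);b=onz(c,379/1.5,270/1.5,.0808);k=onz(c,386.5/1.5,392/1.5,.075)
print(a,b,k,np.degrees(np.arctan2(*(a-b)[1::-1])),np.linalg.norm(a-b))
for p in((328,225),(434,217)):print(onz(c,p[0]/1.5,p[1]/1.5,.008))
bl=[onz(c,u/1.5,348/1.5,.07) for u in(342,428)];print('bolts',bl)
g=[onz(c,u/1.5,v/1.5,.161) for u,v in((353,492),(425,488),(352,458),(424,456))];print('guard',np.round(g,4))
psi=np.radians(81);d=(a-b)/np.linalg.norm(a-b);grip=b+(a-b)*(115-72)/78;print('grip',grip)
plan([((grip[0],grip[1],.15),down(81)),((grip[0],grip[1],grip[2]-.019),down(81))],[4,3])
```

```text
[0.53390037 0.39048629 0.0924    ] [0.52268847 0.32078686 0.0808    ] [0.50586749 0.21179994 0.075     ] 80.86164643833159 0.07154214029699432
[0.47995498 0.35172764 0.008     ]
[0.57550776 0.33957417 0.008     ]
bolts [array([0.47706564, 0.25738222, 0.07      ]), array([0.54791396, 0.24294457, 0.07      ])]
guard [[0.4782 0.189  0.161 ]
 [0.528  0.1824 0.161 ]
 [0.4839 0.2166 0.161 ]
 [0.5321 0.2085 0.161 ]]
grip [0.52886939 0.35921091 0.08719487]
[[0.54, -0.2, 2.85], [-0.1, -0.1, -0.6]]
[[0.55, -0.2, 2.85], [-0.1, -0.1, -0.6]]
[[0.55, -0.2, 2.85], [-0.1, -0.1, -0.6]]
[[0.56, -0.19, 2.85], [-0.1, -0.1, -0.6]]
[[-0.0, -0.0, 2.73], [-0.0, -0.0, 0.0]]
[[-0.0, -0.0, 2.73], [-0.0, -0.0, 0.0]]
[[-0.0, -0.0, 2.73], [-0.0, -0.0, 0.0]]
```

The wrist view shows the handle from (373,176) to (379,270) and the guard strip at (389,475). It gives psi = 81°, hinge ≈ (0.513, 0.245) and grip ≈ (0.530, 0.357, 0.087). I lower onto the handle.

Emit:
servo_tool([
  [1,[0.6,-0.3,2.9],[0,0,-1]],
  [1,[0.6,-0.2,2.9],[0,0,-1]],
  [1,[0.6,-0.2,2.9],[0,0,-1]],
  [1,[0.6,-0.2,2.9],[0,0,0]],
  [1,[0.2,0,2.7],[0,0,0]],
  [1,[0,0,2.7],[0,0,0]],
  [1,[0,0,2.4],[0,0,0]],
  [1,[0,0,0],[0,0,0]],
])

```text
time_s: 2.42
tool_pos: [0.5165, 0.3817, 0.0649]
tool_rot: [-179.5, -1.0, 83.4]
force: [-1.0, -0.2, -0.5]
grip_width: 0.0871
```

Run:
```python
from h import *
c=cam('wrist');cv2.imwrite('pics/w2.png',c['image'])
o=env.get_obs();print(o['tool_pos'],o['tool_rot'],o['force'])
```

```text
[0.51717511 0.38278751 0.06727661] [-179.55299066   -1.12927012   83.39421924] [-0.69333159  0.09531005 -0.24742673]
```

View pics/w2.png

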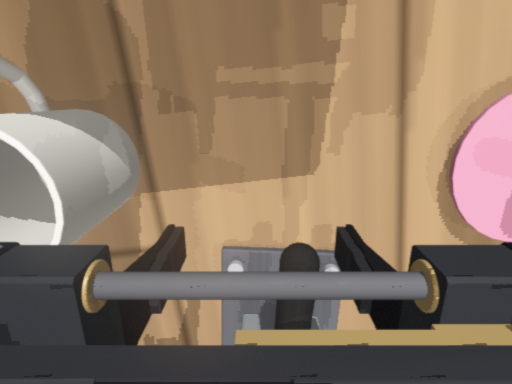

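The handle tip is at (298,262) and the finger midline is at column 260. The arm overshot, leaving it about 18 mm off in tool y, so I correct.

Emit:
servo_tool([
  [1,[-0.7,0.6,0],[0,0,1]],
  [1,[-0.7,0.6,0],[0,0,1]],
  [1,[-0.5,0.5,0],[0,0,0.4]],
  [1,[0,0,0],[0,0,0]],
])

```text
time_s: 2.8
tool_pos: [0.5341, 0.3639, 0.073]
tool_rot: [-179.8, -1.5, 81.0]
force: [0.5, 0.2, 0.3]
grip_width: 0.0872
```

Emit:
servo_tool([
  [1,[0,0,0],[0,0,0]],
  [1,[0,0,0],[0,0,0]],
])

```text
time_s: 2.97
tool_pos: [0.5368, 0.3632, 0.076]
tool_rot: [-180.0, -1.7, 80.9]
force: [0.4, -0.3, -0.4]
grip_width: 0.0872
```

Emit:
servo_tool([
  [1,[-0.3,-0.3,0.5],[0,0,0]],
  [1,[-0.2,-0.2,0.4],[0,0.5,0]],
  [1,[0,0,0.1],[0,0.5,0]],
  [1,[0,0,0.1],[0,0,0]],
])

```text
time_s: 3.3
tool_pos: [0.5312, 0.3597, 0.0656]
tool_rot: [179.9, -2.9, 80.9]
force: [0.7, -0.1, 0.5]
grip_width: 0.0871
```

Emit:
servo_tool([
  [0,[0,0,0],[0,0,0]],
  [0,[0,0,0],[0,0,0]],
  [0,[0,0,0],[0,0,0]],
  [0,[0,0,0],[0,0,0]],
  [0,[0,0,0],[0,0,0]],
  [0,[0,0,0],[0,0,0]],
], force=20)

```text
time_s: 3.8
tool_pos: [0.5302, 0.36, 0.0646]
tool_rot: [-180.0, -2.9, 80.9]
force: [0.7, 0.3, -0.5]
grip_width: 0.0549
```

Emit:
servo_tool([
  [0,[0,0,0],[0,0,0]],
  [0,[0,0,0],[0,0,0]],
  [0,[0,0,0],[0,0,0]],
  [0,[0,0,0],[0,0,0]],
  [0,[0,0,0],[0,0,0]],
  [0,[0,0,0],[0,0,0]],
  [0,[0,0,0],[0,0,0]],
  [0,[0,0,0],[0,0,0]],
])

```text
time_s: 4.47
tool_pos: [0.5332, 0.3598, 0.0649]
tool_rot: [179.7, -3.0, 80.9]
force: [1.7, 0.5, -2.0]
grip_width: 0.0186
```

```bash
cat > arc.py <<'E'
from h import *
def lev(o):
    r=R.from_euler('xyz',o['tool_rot'],degrees=True);g=np.array(o['tool_pos'])-.019*r.apply([0,0,1])
    ex=np.array([np.cos(np.radians(81)),np.sin(np.radians(81)),0]);ey=np.array([-ex[1],ex[0],0]);d=g-[.513,.245,.07]
    return d@ex,d@ey,d[2],np.hypot(d@ex,d[2]),np.arctan2(d[2],d@ex)-.15
if __name__=='__main__':
    o=env.get_obs();x,y,z,rr,th=lev(o);print(np.round([x,y,z,rr,th],4),o['force'])
    l0=-o['tool_rot'][1];ex=np.array([np.cos(np.radians(81)),np.sin(np.radians(81)),0]);t=[]
    n=max(1,int(np.ceil((.87-th)/.07)));
    for i in range(1,n+1):
        a=th+(.87-th)*i/n;q=np.array([.513,.245,.07])+ex*rr*np.cos(a+.15)+[0,0,rr*np.sin(a+.15)]+np.array([-ex[1],ex[0],0])*y
        s=down(81,l0+(28-l0)*i/n);t.append((q+.019*s.apply([0,0,1]),s))
    plan(t,[1]*n,o)
E
python3 arc.py
```

```text
[ 0.1156 -0.0019  0.0138  0.1164 -0.031 ] [ 1.74299352  0.47671435 -2.02651751]
[[-0.02, -0.01, -0.8], [0.3, 1.9, -0.1]]
[[-0.05, 0.0, -0.8], [-0.0, 1.9, 0.0]]
[[-0.08, 0.0, -0.8], [0.0, 1.9, 0.0]]
[[-0.1, -0.0, -0.79], [0.0, 1.9, -0.0]]
[[-0.13, -0.0, -0.78], [0.0, 1.9, 0.0]]
[[-0.16, -0.0, -0.78], [0.0, 1.9, -0.0]]
[[-0.19, 0.0, -0.77], [-0.0, 1.9, -0.0]]
[[-0.21, -0.0, -0.76], [-0.0, 1.9, 0.0]]
[[-0.24, -0.0, -0.75], [0.0, 1.9, 0.0]]
[[-0.27, 0.0, -0.74], [-0.0, 1.9, 0.0]]
[[-0.29, 0.0, -0.72], [0.0, 1.9, 0.0]]
[[-0.32, 0.0, -0.71], [0.0, 1.9, 0.0]]
[[-0.34, -0.0, -0.7], [0.0, 1.9, -0.0]]
```

Emit:
servo_tool([
  [0,[0,0,-0.8],[0,1.9,0]],
  [0,[-0.1,0,-0.8],[0,1.9,0]],
  [0,[-0.1,0,-0.8],[0,1.9,0]],
  [0,[-0.1,0,-0.8],[0,1.9,0]],
  [0,[-0.1,0,-0.8],[0,1.9,0]],
])

```text
time_s: 4.88
tool_pos: [0.5321, 0.3526, 0.1011]
tool_rot: [179.5, -12.8, 81.2]
force: [3.4, 1.7, -5.2]
grip_width: 0.0185
```

```bash
python3 arc.py
```

```text
[ 0.1051 -0.0019  0.0496  0.1162  0.2913] [ 3.41972034  1.6570488  -5.20046192]
[[-0.13, -0.01, -0.72], [0.5, 1.7, 0.2]]
[[-0.15, 0.0, -0.72], [0.0, 1.7, -0.0]]
[[-0.18, 0.0, -0.71], [0.0, 1.7, 0.0]]
[[-0.2, -0.0, -0.7], [0.0, 1.7, 0.0]]
[[-0.23, 0.0, -0.69], [-0.0, 1.7, 0.0]]
[[-0.25, 0.0, -0.68], [0.0, 1.7, 0.0]]
[[-0.28, -0.0, -0.67], [0.0, 1.7, -0.0]]
[[-0.3, 0.0, -0.66], [-0.0, 1.7, 0.0]]
[[-0.32, 0.0, -0.65], [0.0, 1.7, 0.0]]
```

Emit:
servo_tool([
  [0,[-0.1,0,-0.7],[0,1.7,0]],
  [0,[-0.15,0,-0.7],[0,1.7,0]],
  [0,[-0.2,0,-0.7],[0,1.7,0]],
  [0,[-0.2,0,-0.7],[0,1.7,0]],
  [0,[-0.2,0,-0.7],[0,1.7,0]],
  [0,[-0.25,0,-0.7],[0,1.7,0]],
])

```text
time_s: 5.38
tool_pos: [0.5286, 0.3292, 0.1384]
tool_rot: [179.2, -23.8, 81.3]
force: [3.0, 0.3, -4.4]
grip_width: 0.0184
```

```bash
python3 arc.py
```

```text
[ 0.078  -0.002   0.0858  0.116   0.6834] [ 3.02368514  0.31459825 -4.37115744]
[[-0.27, -0.02, -0.65], [0.7, 1.4, 0.3]]
[[-0.29, -0.0, -0.64], [0.0, 1.4, 0.0]]
[[-0.31, 0.0, -0.62], [0.0, 1.4, 0.0]]
```

Emit:
servo_tool([
  [0,[-0.3,0,-0.6],[0,1.4,0]],
  [0,[-0.3,0,-0.6],[0,1.4,0]],
  [0,[0,0,0],[0,0,0]],
])

```text
time_s: 5.63
tool_pos: [0.5269, 0.3176, 0.1484]
tool_rot: [179.1, -27.0, 81.1]
force: [1.0, 2.0, -3.0]
grip_width: 0.0187
```

```bash
python3 arc.py
```

```text
[ 0.0653 -0.0021  0.0953  0.1155  0.8199] [ 1.04669037  1.9538554  -3.02930314]
[[-0.26, -0.02, -0.5], [0.8, 1.0, 0.1]]
```

Emit:
servo_tool([
  [0,[-0.15,0,-0.3],[0,0.5,0]],
  [0,[0,0,0],[0,0,0]],
])

```text
time_s: 5.8
tool_pos: [0.5265, 0.3152, 0.1502]
tool_rot: [179.1, -27.5, 81.1]
force: [2.5, 1.9, -4.7]
grip_width: 0.0186
```

```bash
python3 arc.py
```

```text
[ 0.0627 -0.0021  0.097   0.1155  0.8474] [ 2.50990683  1.85128111 -4.66228854]
[[-0.11, -0.03, -0.23], [0.9, 0.5, 0.1]]
```

Lever ≈ 0.85–0.88. I open.

Emit:
servo_tool([
  [1,[0,0,0],[0,0,0]],
  [1,[0,0,0],[0,0,0]],
  [1,[0,0,0],[0,0,0]],
  [1,[0,0,0],[0,0,0]],
  [1,[0,0,0],[0,0,0]],
  [1,[0,0,0],[0,0,0]],
  [1,[0,0,0],[0,0,0]],
  [1,[0,0,0],[0,0,0]],
  [1,[0,0,0],[0,0,0]],
  [1,[0,0,0],[0,0,0]],
  [1,[0,0,0],[0,0,0]],
  [1,[0,0,0],[0,0,0]],
])

```text
time_s: 6.8
tool_pos: [0.5249, 0.3174, 0.1503]
tool_rot: [179.2, -27.4, 81.4]
force: [-0.8, -0.4, -0.0]
grip_width: 0.0848
```

Run:
```python
from h import *
o=env.get_obs();print(o['tool_pos'],o['tool_rot'],o['force'],o['grip_width'])
S=cam('side');T=cam('top')
h=np.array([.513,.245,.07]);e=np.array([np.cos(np.radians(81)),np.sin(np.radians(81)),0])
im=cv2.resize(S['image'][100:220,150:290],(700,600),interpolation=cv2.INTER_CUBIC)
for l,col in((.5,(255,0,0)),(.75,(0,255,0)),(1.,(0,0,255))):
    a=l+.15;p=proj(S,h+e*.15*np.cos(a)+[0,0,.15*np.sin(a)]);q=tuple(((p-[150,100])*5).astype(int).tolist());cv2.circle(im,q,4,col,1);print(l,p)
cv2.imwrite('pics/lev.png',im)
```

```text
[0.52485893 0.31742471 0.15031937] [179.15256772 -27.35520886  81.40637146] [-0.78629579 -0.37566099 -0.00777788] 0.08480237684774511
0.5 [184.38268185 134.07271932]
0.75 [186.81373819 131.61897284]
1.0 [190.37844198 131.40109023]
```

View pics/lev.png

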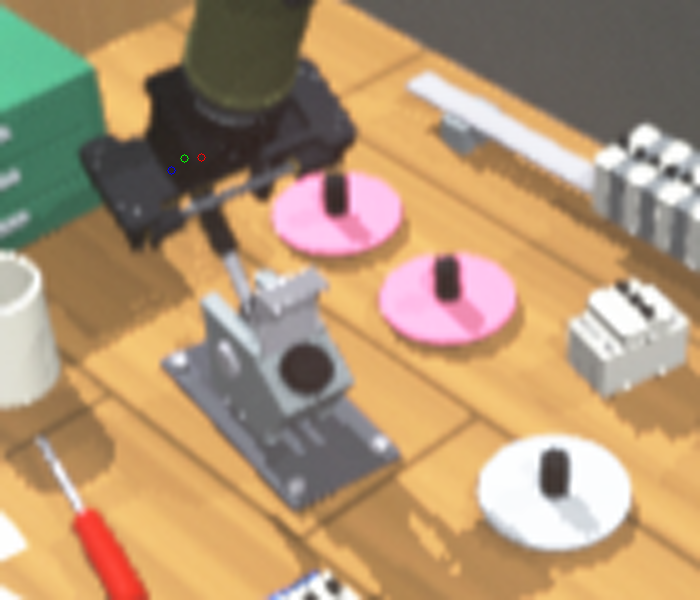

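The side view shows the lever standing raised at about (220,230), with the gripper open around it and the force near zero. The black button is at (306,368). I back out along the tool axis.

Emit:
servo_tool([
  [1,[0,0,-2],[0,0,0]],
  [1,[0,0,-3],[0,0,0]],
  [1,[0,0,-3.5],[0,0,0]],
  [1,[0,0,-3],[0,0,0]],
  [1,[0,0,-1],[0,0,0]],
])

```text
time_s: 7.32
tool_pos: [0.5108, 0.2597, 0.2602]
tool_rot: [179.7, -27.0, 81.4]
force: [1.6, -0.0, 0.6]
grip_width: 0.087
```

Run:
```python
from h import *
o=env.get_obs();print(o['tool_pos'],o['tool_rot'])
S=cam('side');h=np.array([.513,.245,.07]);e=np.array([np.cos(np.radians(81)),np.sin(np.radians(81)),0])
im=cv2.resize(S['image'][110:200,165:235],(560,720)[:2] if 0 else (467,600),interpolation=cv2.INTER_CUBIC)
for l,col in((.5,(255,0,0)),(.75,(0,255,0)),(1.,(0,0,255))):
  for rr in(.072,.15):
    a=l+.15;p=proj(S,h+e*rr*np.cos(a)+[0,0,rr*np.sin(a)]);cv2.circle(im,tuple(((p-[165,110])*6.667).astype(int).tolist()),4,col,1)
cv2.imwrite('pics/lev2.png',im)
# black handle: dark pixels
g=S['image'][110:200,165:235].max(2)<60
n,lab,st,ce=cv2.connectedComponentsWithStats(g.astype(np.uint8));print(st[1:],(ce[1:]+[165,110]).round(1))
lid=np.array([.594,.0105]);yaw=60
r=down(yaw);x=r.apply([1,0,0])
plan([((lid[0]-.05*x[0],lid[1]-.05*x[1],.20),r)],[10])
```

```text
[0.51075647 0.25968994 0.26024255] [179.70438362 -26.97475022  81.36977106]
[[  3   0  58  22 345]
 [ 52   5   2   1   2]
 [ 41   9   3   4   7]
 [ 20  11   1   1   1]
 [ 23  24   4   8  16]
 [ 51  29   1   1   1]] [[190.7 115.1]
 [217.5 115. ]
 [207.  120.4]
 [185.  121. ]
 [189.4 137.4]
 [216.  139. ]]
[[-2.78, 1.01, -0.72], [-0.5, -2.7, 2.1]]
[[-2.77, 1.12, -0.59], [-0.5, -2.7, 2.1]]
[[-2.75, 1.22, -0.45], [-0.5, -2.7, 2.1]]
[[-2.72, 1.33, -0.31], [-0.5, -2.7, 2.1]]
[[-2.68, 1.43, -0.17], [-0.5, -2.7, 2.1]]
[[-2.63, 1.53, -0.04], [-0.5, -2.7, 2.1]]
[[-2.57, 1.62, 0.1], [-0.5, -2.7, 2.1]]
[[-2.5, 1.71, 0.23], [-0.5, -2.7, 2.1]]
[[-2.43, 1.8, 0.36], [-0.5, -2.7, 2.1]]
[[-2.34, 1.88, 0.49], [-0.5, -2.7, 2.1]]
```

Emit:
servo_tool([
  [1,[-2.8,1.0,-0.7],[-0.5,-2.7,2.1]],
  [1,[-2.8,1.1,-0.6],[-0.5,-2.7,2.1]],
  [1,[-2.8,1.2,-0.5],[-0.5,-2.7,2.1]],
  [1,[-2.7,1.3,-0.3],[-0.5,-2.7,2.1]],
  [1,[-2.7,1.4,-0.2],[-0.5,-2.7,2.1]],
  [1,[-2.6,1.5,0],[-0.5,-2.7,2.1]],
  [1,[-2.6,1.6,0.1],[-0.5,-2.7,2.1]],
  [1,[-2.5,1.7,0.2],[-0.5,-2.7,2.1]],
  [1,[-2.4,1.8,0.4],[-0.5,-2.7,2.1]],
  [1,[-1.5,1.3,0.5],[-0.5,-2.7,2.1]],
  [1,[0,0,0],[0,0,0]],
  [1,[0,0,0],[0,0,0]],
])

```text
time_s: 8.37
tool_pos: [0.5613, -0.0271, 0.1851]
tool_rot: [-179.8, 1.9, 59.7]
force: [0.1, -0.1, 0.1]
grip_width: 0.0869
```

Run:
```python
from h import *
S=cam('side');h0=np.array([.513,.245,.07]);e=np.array([np.cos(np.radians(81)),np.sin(np.radians(81)),0])
a=cv2.resize(S['image'][115:205,165:225],(400,600),interpolation=cv2.INTER_CUBIC)
for l,col in((.5,(255,0,0)),(.75,(0,255,0)),(1.,(0,0,255))):
  for rr in(.072,.15):
    p=proj(S,h0+e*rr*np.cos(l+.15)+[0,0,rr*np.sin(l+.15)]);cv2.circle(a,tuple(((p-[165,115])*6.667).astype(int).tolist()),5,col,1)
c=cam('wrist');o=env.get_obs();print(o['tool_pos'],o['tool_rot'])
im=c['image'];w=cv2.resize(im,(400,300));cv2.imwrite('pics/w3.png',np.hstack([a,np.vstack([w,cv2.resize(im[100:300,120:400],(400,286)),np.zeros((14,400,3),np.uint8)])]))
g=im.astype(int);hs=cv2.cvtColor(im,cv2.COLOR_BGR2HSV)
m=((hs[...,1]<40)&(hs[...,2]>110)).astype(np.uint8)
n,lab,st,ce=cv2.connectedComponentsWithStats(m)
for i in range(1,n):
    if st[i,4]>300:print(st[i],ce[i].round(1),onz(c,*ce[i],.013).round(4))
print('pred knob',proj(c,[.594,.0105,.049]))
```

```text
[ 0.56108008 -0.02627002  0.18549297] [-179.79292857    1.80255218   59.74837306]
[ 217   57  111  114 9318] [272.1 113.3] [0.5983 0.0159 0.013 ]
[ 395   70  117   96 5872] [459.9 114.2] [ 0.7667 -0.0832  0.013 ]
[  43  199   74   46 1620] [ 79.7 226.7] [0.3359 0.0163 0.013 ]
[  96  279  331   14 4038] [261.7 285.2] [ 0.4816 -0.1636  0.013 ]
[ 224  299   40   47 1166] [241.1 316.3] [ 0.4332 -0.1926  0.013 ]
[ 269  299   85   31 2449] [310.5 314.3] [ 0.5143 -0.2356  0.013 ]
pred knob [272.22709371 124.77038472]
```

View pics/w3.png

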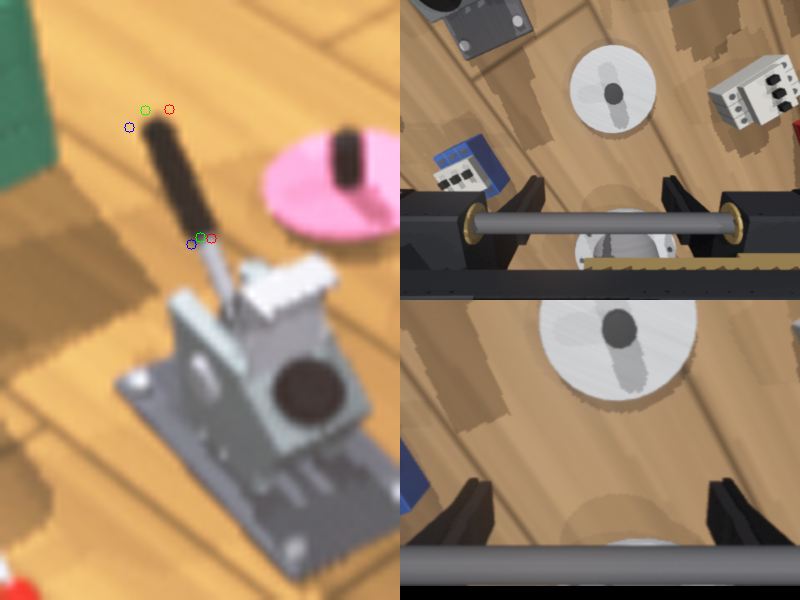

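The left crop shows the raised lever with its bar from (203,237) to (157,122), close to the 0.75 marks. On the right, the wrist camera shows the silver lid at (272,113) in full-image pixels. I check the lever angle numerically and plan the move over the lid.

Run:
```python
from h import *
S=cam('side');e=np.array([np.cos(np.radians(81)),np.sin(np.radians(81)),0])
def bar(im,box):
    a,b,c,d=box;m=(im[a:b,c:d].max(2)<75).astype(np.uint8);n,lab,st,ce=cv2.connectedComponentsWithStats(m);i=1+np.argmax(st[1:,4])
    v,u=np.nonzero(lab==i);p=np.c_[u+c,v+a].astype(float);m0=p.mean(0);w=np.linalg.eigh(np.cov((p-m0).T))[1][:,1];return m0,np.degrees(np.arctan2(w[1],w[0]))%180,st[i]
print(bar(cv2.imread('pics/side0.png'),(140,165,178,200)))
print(bar(S['image'],(128,155,180,202)))
for h in([.513,.245,.07],[.513,.242,.07]):
  for l in(0,.5,.75,.8,.85,1.):
    q=[proj(S,np.array(h)+e*r*np.cos(l+.15)+[0,0,r*np.sin(l+.15)]) for r in(.072,.111,.15)];d=q[2]-q[0];print(h,l,q[1].round(1),np.degrees(np.arctan2(d[1],d[0]))%180)
T=cam('top')
r=down(60);print(env.get_obs()['tool_pos']);plan([((.5955,.0125,.12),r)],[3])
```

```text
(array([188.        , 150.44117647]), np.float64(49.158552283122596), array([ 6,  6,  9, 10, 34], dtype=int32))
(array([191.14285714, 141.53571429]), np.float64(66.39095697191529), array([ 7,  6,  9, 16, 56], dtype=int32))
[0.513, 0.245, 0.07] 0 [188.  150.3] 50.49997606723437
[0.513, 0.245, 0.07] 0.5 [189.1 142.8] 61.84258610628942
[0.513, 0.245, 0.07] 0.75 [190.9 141.2] 66.64151746753589
[0.513, 0.245, 0.07] 0.8 [191.4 141. ] 67.6096181027153
[0.513, 0.245, 0.07] 0.85 [191.9 141. ] 68.59069734678408
[0.513, 0.245, 0.07] 1.0 [193.6 141.2] 71.66041425120764
[0.513, 0.242, 0.07] 0 [188.5 150.6] 50.486341074430754
[0.513, 0.242, 0.07] 0.5 [189.6 143.2] 61.84141198709581
[0.513, 0.242, 0.07] 0.75 [191.4 141.5] 66.65124409544438
[0.513, 0.242, 0.07] 0.8 [191.9 141.4] 67.62191288971808
[0.513, 0.242, 0.07] 0.85 [192.4 141.3] 68.60571455713637
[0.513, 0.242, 0.07] 1.0 [194.1 141.5] 71.68469303693924
[ 0.56157356 -0.02630012  0.18664615]
[[1.75, 0.33, 2.17], [-0.0, 0.6, -0.1]]
[[1.73, 0.33, 2.19], [-0.0, 0.6, -0.1]]
[[1.71, 0.33, 2.2], [-0.0, 0.6, -0.1]]
```

The lever is at 0.75: bar angle 66.4° against 66.6° predicted, and the centroid matches. On to the lid.

Emit:
servo_tool([
  [1,[1.75,0.3,2.2],[0,0.6,0]],
  [1,[1.75,0.3,2.2],[0,0.6,0]],
  [1,[1.7,0.3,2.2],[0,0.6,0]],
  [1,[0,0,0],[0,0,0]],
  [1,[0,0,0],[0,0,0]],
])

```text
time_s: 8.98
tool_pos: [0.5977, 0.0187, 0.1224]
tool_rot: [179.8, -0.8, 60.0]
force: [0.1, -1.4, 0.5]
grip_width: 0.087
```

Run:
```python
from h import *
o=env.get_obs();print(o['tool_pos'],o['tool_rot']);plan([((.5955,.0125,.024),down(60))],[5])
```

```text
[0.59768145 0.01873772 0.12235604] [179.84985081  -0.76258639  60.04844053]
[[-0.16, 0.02, 1.97], [0.0, -0.2, 0.0]]
[[-0.15, 0.02, 1.97], [0.0, -0.2, 0.0]]
[[-0.15, 0.02, 1.97], [0.0, -0.2, 0.0]]
[[-0.14, 0.02, 1.97], [0.0, -0.2, 0.0]]
[[-0.14, 0.02, 1.97], [0.0, -0.2, 0.0]]
```

Emit:
servo_tool([
  [1,[-0.2,0,2],[0,-0.2,0]],
  [1,[-0.2,0,2],[0,-0.2,0]],
  [1,[-0.2,0,2],[0,-0.2,0]],
  [1,[-0.1,0,1.5],[0,0,0]],
  [1,[0,0,0.8],[0,0,0]],
  [1,[0,0,0.3],[0,0,0]],
  [1,[0,0,0],[0,0,0]],
])

```text
time_s: 9.57
tool_pos: [0.5986, 0.0132, 0.0444]
tool_rot: [179.3, -0.7, 60.2]
force: [-0.3, 0.4, 0.6]
grip_width: 0.0868
```

Run:
```python
from h import *
o=env.get_obs();print(o['tool_pos'],o['tool_rot'],o['force']);plan([((.5955,.0125,.023),down(60))],[1])
```

```text
[0.5985864  0.01316118 0.04442166] [179.28280872  -0.7389911   60.20827068] [-0.26269151  0.37939972  0.61299238]
[[-0.24, -0.26, 2.14], [0.7, -0.7, 0.2]]
```

Emit:
servo_tool([
  [1,[-0.1,-0.1,1.0],[0.4,-0.4,0]],
  [1,[-0.1,-0.1,0.8],[0.3,-0.3,0]],
  [1,[0,0,0.3],[0,0,0]],
  [1,[0,0,0],[0,0,0]],
])

```text
time_s: 9.9
tool_pos: [0.5986, 0.0126, 0.0256]
tool_rot: [179.8, -0.2, 60.2]
force: [-0.0, 0.3, -0.4]
grip_width: 0.0873
```

Run:
```python
from h import *
o=env.get_obs();print(o['tool_pos'],o['tool_rot'],o['force']);plan([((.5955,.0125,.023),down(60))],[1])
```

```text
[0.59856862 0.01261428 0.02560106] [179.78180885  -0.22279663  60.2113055 ] [-0.0415347   0.32984432 -0.36968357]
[[-0.16, -0.26, 0.26], [0.2, -0.2, 0.2]]
```

Emit:
servo_tool([
  [1,[-0.1,-0.25,0.1],[0,0,0]],
  [0,[0,0,0],[0,0,0]],
  [0,[0,0,0],[0,0,0]],
  [0,[0,0,0],[0,0,0]],
  [0,[0,0,0],[0,0,0]],
  [0,[0,0,0],[0,0,0]],
  [0,[0,0,0],[0,0,0]],
  [0,[0,0,0],[0,0,0]],
], force=30)

```text
time_s: 10.57
tool_pos: [0.5965, 0.0132, 0.0255]
tool_rot: [179.7, -0.3, 60.2]
force: [0.1, -0.2, 0.0]
grip_width: 0.0483
```

Emit:
servo_tool([
  [0,[0,0,0],[0,0,0]],
  [0,[0,0,0],[0,0,0]],
  [0,[0,0,0],[0,0,0]],
  [0,[0,0,0],[0,0,0]],
  [0,[0,0,0],[0,0,0]],
  [0,[0,0,0],[0,0,0]],
  [0,[0,0,0],[0,0,0]],
])

```text
time_s: 11.15
tool_pos: [0.5968, 0.013, 0.0257]
tool_rot: [179.7, -0.3, 60.2]
force: [-0.2, 0.4, 0.5]
grip_width: 0.0233
```

Run:
```python
from h import *
o=env.get_obs();print(o['tool_pos'],o['tool_rot'],o['force'],o['grip_width'])
p=o['tool_pos'];plan([((p[0],p[1],.16),down(60)),((.50,-.20,.18),down(60))],[5,9])
```

```text
[0.59679999 0.01303671 0.02566092] [179.6750878   -0.29081556  60.21935139] [-0.19986038  0.4113431   0.4999927 ] 0.023337224858979044
[[0.01, 0.02, -2.69], [0.1, -0.1, 0.0]]
[[0.01, 0.01, -2.69], [0.1, -0.1, 0.0]]
[[0.01, 0.01, -2.69], [0.1, -0.1, 0.0]]
[[0.01, 0.01, -2.69], [0.1, -0.1, 0.0]]
[[0.0, 0.0, -2.69], [0.1, -0.1, 0.0]]
[[-2.59, 0.25, -0.22], [0.0, -0.0, -0.0]]
[[-2.59, 0.25, -0.22], [0.0, -0.0, -0.0]]
[[-2.59, 0.25, -0.22], [0.0, -0.0, -0.0]]
[[-2.59, 0.25, -0.22], [0.0, -0.0, -0.0]]
[[-2.59, 0.25, -0.22], [0.0, -0.0, -0.0]]
[[-2.59, 0.25, -0.22], [0.0, -0.0, -0.0]]
[[-2.59, 0.25, -0.22], [0.0, -0.0, -0.0]]
[[-2.59, 0.25, -0.22], [0.0, -0.0, -0.0]]
[[-2.59, 0.25, -0.22], [0.0, -0.0, -0.0]]
```

Emit:
servo_tool([
  [0,[0,0,-1.5],[0,0,0]],
  [0,[0,0,-2.5],[0,0,0]],
  [0,[0,0,-2.7],[0,0,0]],
  [0,[0,0,-2.7],[0,0,0]],
  [0,[0,0,-2.5],[0,0,0]],
  [0,[-1.5,0.1,-1],[0,0,0]],
  [0,[-2.6,0.2,-0.2],[0,0,0]],
  [0,[-2.6,0.2,-0.2],[0,0,0]],
  [0,[-2.6,0.2,-0.2],[0,0,0]],
  [0,[-2.6,0.2,-0.2],[0,0,0]],
  [0,[-2.6,0.2,-0.2],[0,0,0]],
  [0,[-2.6,0.2,-0.2],[0,0,0]],
  [0,[-2.6,0.2,-0.2],[0,0,0]],
  [0,[-1.5,0.1,0],[0,0,0]],
  [0,[-0.5,0,0],[0,0,0]],
  [0,[0,0,0],[0,0,0]],
  [0,[0,0,0],[0,0,0]],
])

```text
time_s: 12.57
tool_pos: [0.4804, -0.1993, 0.1611]
tool_rot: [-179.1, 0.5, 60.0]
force: [0.2, 0.5, -2.1]
grip_width: 0.0229
```

Run:
```python
from h import *
S=cam('side');T=cam('top');o=env.get_obs();print(o['tool_pos'],o['tool_rot'],o['force'],o['grip_width'])
a=cv2.resize(S['image'][170:290,230:350],(400,400),interpolation=cv2.INTER_CUBIC)
b=cv2.resize(T['image'][150:270,250:370],(400,400),interpolation=cv2.INTER_CUBIC);cv2.imwrite('pics/hold.png',np.hstack([a,b]))
```

```text
[ 0.48105587 -0.19840495  0.16121708] [-179.0667012     0.47382945   60.11264958] [-0.69119308 -0.28332908 -2.12797236] 0.023322486883513557
```

View pics/hold.png

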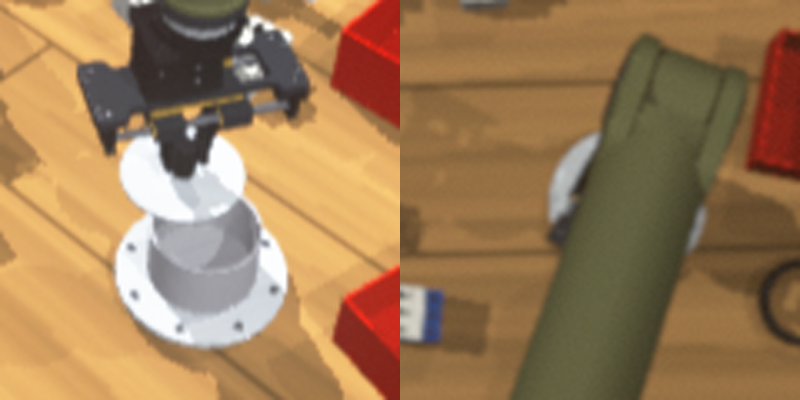

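```bash
cat > fit.py <<'E'
from h import *
from scipy.optimize import least_squares
def circ(C,xy,r,z):
    t=np.linspace(0,2*np.pi,180);P=np.array([proj(C,[xy[0]+r*np.cos(a),xy[1]+r*np.sin(a),z]) for a in t]);return P
def solve(C,meas,r,z,x0):
    # meas: dict of l,r,t,b extents in pixels
    f=lambda x:[{'l':P[:,0].min(),'r':P[:,0].max(),'t':P[:,1].min(),'b':P[:,1].max()}[k]-v for P in[circ(C,x,r,z)] for k,v in meas.items()]
    s=least_squares(f,x0);return s.x.round(4),np.round(s.fun,2)
E
python3 - <<'E'
from fit import *
S=cam('side');T=cam('top');o=env.get_obs()
f=lambda x,y,s,u,v:(u+(x+.5)/s-.5,v+(y+.5)/s-.5)
l,t=f(114,53,5.571,255,215);r,b=f(295,208,5.571,255,215);print('pot S',solve(S,dict(l=l,r=r,t=t,b=b),.054,.09,[.48,-.23]))
l,t=f(115,88,6,285,180);r,b=f(298,262,6,285,180);print('pot T',solve(T,dict(l=l,r=r,t=t,b=b),.054,.09,[.48,-.23]))
l,t=f(57,47,6,285,180);r,b=f(341,329,6,285,180);print('table T',solve(T,dict(l=l,r=r,t=t,b=b),.085,.022,[.48,-.23]))
im=S['image'];hs=cv2.cvtColor(im,cv2.COLOR_BGR2HSV);m=((hs[...,1]<50)&(hs[...,2]>150)).astype(np.uint8)
reg=m[206:240,258:312]
for v in range(206,240):
    u=np.nonzero(m[v,258:312])[0]+258;print(v,(u.min(),u.max(),len(u)) if len(u) else None,end=' ')
print()
l,b=f(120,221,3.333,230,170);r,_=f(245,221,3.333,230,170)
print('lid S',solve(S,dict(l=l,r=r,b=b),.058,.146,[.48,-.2]),o['tool_pos'])
# initial lid in side/top images by mask extents
for n,C,bx in(('side',S,(180,225,240,285)),('top',T,(160,205,228,275))):
    im=cv2.imread(f'pics/{n}0.png');hs=cv2.cvtColor(im,cv2.COLOR_BGR2HSV);a,b_,c,d=bx;mm=((hs[a:b_,c:d,1]<70)&(hs[a:b_,c:d,2]>110)).astype(np.uint8)
    k=max(cv2.findContours(mm,0,2)[0],key=cv2.contourArea);x,y,w,h=cv2.boundingRect(k);print(n,x+c,y+a,w,h,solve(C,dict(l=x+c-.5,r=x+c+w-.5,t=y+a-.5,b=y+a+h-.5),.058,.011,[.594,.011]))
E
```

```text
pot S (array([ 0.4811, -0.2314]), array([-0.86,  0.86,  0.28, -0.31]))
pot T (array([ 0.4814, -0.2261]), array([-0.22,  0.22, -0.82,  0.8 ]))
table T (array([ 0.4836, -0.2307]), array([ 0.33, -0.33,  0.4 , -0.38]))
206 None 207 (np.int64(287), np.int64(287), 1) 208 (np.int64(286), np.int64(287), 2) 209 (np.int64(286), np.int64(287), 2) 210 (np.int64(271), np.int64(287), 7) 211 (np.int64(270), np.int64(296), 9) 212 (np.int64(270), np.int64(297), 11) 213 (np.int64(269), np.int64(299), 16) 214 (np.int64(268), np.int64(299), 17) 215 (np.int64(267), np.int64(300), 19) 216 (np.int64(267), np.int64(301), 20) 217 (np.int64(266), np.int64(301), 22) 218 (np.int64(266), np.int64(302), 24) 219 (np.int64(266), np.int64(302), 27) 220 (np.int64(266), np.int64(302), 27) 221 (np.int64(266), np.int64(302), 29) 222 (np.int64(266), np.int64(303), 32) 223 (np.int64(266), np.int64(303), 34) 224 (np.int64(266), np.int64(302), 37) 225 (np.int64(267), np.int64(302), 36) 226 (np.int64(267), np.int64(302), 36) 227 (np.int64(268), np.int64(302), 35) 228 (np.int64(269), np.int64(302), 34) 229 (np.int64(269), np.int64(303), 35) 230 (np.int64(270), np.int64(304), 35) 231 (np.int64(271), np.int64(305), 32) 232 (np.int64(273), np.int64(306), 30) 233 (np.int64(274), np.int64(306), 27) 234 (np.int64(274), np.int64(307), 27) 235 (np.int64(273), np.int64(307), 27) 236 (np.int64(271), np.int64(307), 24) 237 (np.int64(270), np.int64(297), 25) 238 (np.int64(269), np.int64(308), 28) 239 (np.int64(269), np.int64(309), 30) 
lid S (array([ 0.4789, -0.2   ]), array([-0.02,  0.02, -0.  ])) [ 0.48173303 -0.19788264  0.16149763]
side 245 187 31 23 (array([0.5947, 0.0124]), array([ 0.25, -0.25,  0.58, -0.5 ]))
top 235 167 33 32 (array([0.5964, 0.0108]), array([ 0.91, -0.91,  0.75, -0.71]))
```

Run:
```python
from h import *
o=env.get_obs();print(o['tool_pos'],o['tool_rot']);plan([((.483,-.2305,.135),down(60))],[3])
```

```text
[ 0.48173303 -0.19788264  0.16149763] [-179.10367654    0.46764613   60.19541509]
[[-0.92, 0.59, 0.88], [-0.3, 0.2, 0.1]]
[[-0.92, 0.59, 0.88], [-0.3, 0.2, 0.1]]
[[-0.92, 0.58, 0.88], [-0.3, 0.2, 0.1]]
```

Emit:
servo_tool([
  [0,[-0.9,0.6,0.5],[-0.3,0.2,0]],
  [0,[-0.9,0.6,0.5],[-0.3,0.2,0]],
  [0,[-0.5,0.3,0.4],[-0.3,0.2,0]],
  [0,[-0.2,0.1,0.3],[0,0,0]],
  [0,[0,0,0],[0,0,0]],
  [0,[0,0,0],[0,0,0]],
])

```text
time_s: 13.27
tool_pos: [0.487, -0.2218, 0.1433]
tool_rot: [180.0, -0.2, 60.9]
force: [0.5, 0.8, -2.4]
grip_width: 0.023
```

Run:
```python
from h import *
o=env.get_obs();print(o['tool_pos'],o['tool_rot']);plan([((.483,-.2305,.125),down(60))],[1])
```

```text
[ 0.48696967 -0.22176387  0.14326095] [179.98749866  -0.23171359  60.8888107 ]
[[-0.96, 0.08, 1.82], [0.0, -0.2, 0.9]]
```

Emit:
servo_tool([
  [0,[-0.5,0,0.5],[0,0,0.3]],
  [0,[-0.4,0.1,0.5],[0,-0.1,0.3]],
  [0,[-0.1,0,0.4],[0,-0.1,0]],
  [0,[0,0,0.2],[0,0,0]],
  [0,[0,0,0],[0,0,0]],
  [0,[0,0,0],[0,0,0]],
])

```text
time_s: 13.77
tool_pos: [0.4831, -0.2299, 0.1255]
tool_rot: [-180.0, -0.0, 60.4]
force: [-0.4, -0.8, -1.6]
grip_width: 0.0231
```

Run:
```python
from fit import *
S=cam('side')
o=env.get_obs();print(o['tool_pos'],o['tool_rot']);plan([((.483,-.2305,.108),down(60))],[1])
im=S['image'];hs=cv2.cvtColor(im,cv2.COLOR_BGR2HSV);m=((hs[...,1]<50)&(hs[...,2]>185)).astype(np.uint8)
cv2.imwrite('pics/h2.png',cv2.resize(im[205:295,245:335],(600,600),interpolation=cv2.INTER_CUBIC))
z=o['tool_pos'][2]-.0257+.0105
Q=circ(S,o['tool_pos'][:2],.058,z);print('pred l r b',Q[:,0].min(),Q[:,0].max(),Q[:,1].max());P=circ(S,(.4811,-.2314),.054,.09);print('rim l r b',P[:,0].min(),P[:,0].max(),P[:,1].max())
```

```text
[ 0.48303812 -0.22982481  0.12551517] [-1.79961888e+02 -4.93824514e-02  6.03752823e+01]
[[-0.06, 0.03, 1.75], [-0.0, -0.0, 0.4]]
pred l r b 273.22693556395564 310.3865509597561 248.0386442817042
rim l r b 274.19923502185105 308.4161754448361 251.6153664174978
```

View pics/h2.png

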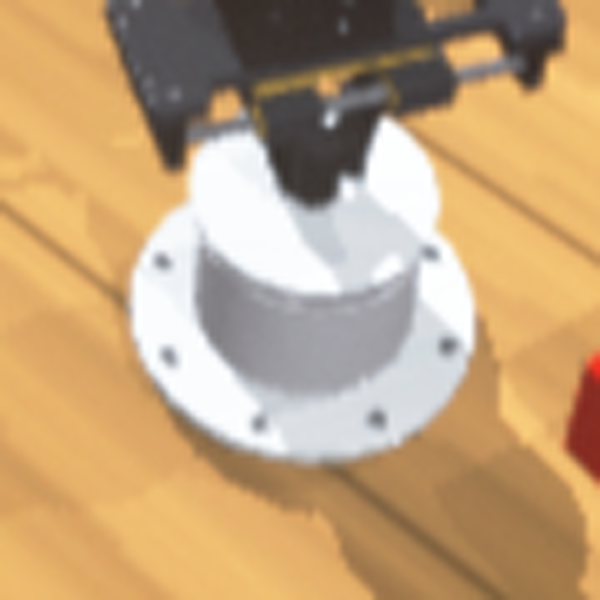

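The lid (crop x 190 to 439, centre 314) sits over the pot (196 to 419). After perspective they agree within about 1–2 mm. I lower it, watching the force.

Emit:
servo_tool([
  [0,[-0.05,0,0.5],[0,0,0]],
  [0,[0,0,0.5],[0,0,0]],
  [0,[0,0,0.3],[0,0,0]],
  [0,[0,0,0],[0,0,0]],
])

```text
time_s: 14.15
tool_pos: [0.4833, -0.2301, 0.1117]
tool_rot: [180.0, -0.1, 60.4]
force: [0.7, 1.2, -1.7]
grip_width: 0.0235
```

Emit:
servo_tool([
  [0,[0,0,0.2],[0,0,0]],
  [0,[0,0,0.2],[0,0,0]],
  [0,[0,0,0.1],[0,0,0]],
  [0,[0,0,0],[0,0,0]],
])

```text
time_s: 14.48
tool_pos: [0.4836, -0.2302, 0.108]
tool_rot: [180.0, -0.1, 60.4]
force: [-0.0, -0.6, -1.5]
grip_width: 0.0233
```

Emit:
servo_tool([
  [0,[0,0,0.2],[0,0,0]],
  [0,[0,0,0.1],[0,0,0]],
  [0,[0,0,0.1],[0,0,0]],
])

```text
time_s: 14.73
tool_pos: [0.4839, -0.2303, 0.1076]
tool_rot: [-180.0, -0.3, 60.4]
force: [-4.0, 1.1, 6.9]
grip_width: 0.0234
```

Seated: 7 N upward and z = 0.1076, against 0.1077 expected. I open and retract.

Emit:
servo_tool([
  [1,[0,0,0],[0,0,0]],
  [1,[0,0,0],[0,0,0]],
  [1,[0,0,0],[0,0,0]],
  [1,[0,0,0],[0,0,0]],
  [1,[0,0,0],[0,0,0]],
  [1,[0,0,0],[0,0,0]],
  [1,[0,0,-0.5],[0,0,0]],
  [1,[0,0,-0.5],[0,0,0]],
  [1,[0,0,-1],[0,0,0]],
  [1,[0,0,-2],[0,0,0]],
  [1,[0,0,-3],[0,0,0]],
  [1,[0,0,-3],[0,0,0]],
  [1,[0,0,-2],[0,0,0]],
])

```text
time_s: 15.82
tool_pos: [0.4812, -0.2303, 0.2313]
tool_rot: [-179.7, -0.1, 60.3]
force: [0.0, -0.4, 0.2]
grip_width: 0.0865
```

Run:
```python
from fit import *
S=cam('side');T=cam('top');o=env.get_obs();print(o['tool_pos'],o['tool_rot'],o['force'],o['grip_width'])
P=circ(S,(.4811,-.2314),.058,.0925);print('expect l r b',P[:,0].min(),P[:,0].max(),P[:,1].max(), 't',P[:,1].min())
cv2.imwrite('pics/seat.png',np.hstack([cv2.resize(S['image'][205:295,245:335],(400,400),interpolation=cv2.INTER_CUBIC),cv2.resize(T['image'][165:255,270:360],(400,400),interpolation=cv2.INTER_CUBIC)]))
# button geometry, hinge (.513,.245)
e=np.array([np.cos(np.radians(81)),np.sin(np.radians(81)),0]);h=np.array([.513,.245,0])
for n,p in(('button tri',np.array([.5025,.1782,.091])),('guard front',np.array([.503,.1857,.158]))):d=p-h;print(n,d@e,d@[-e[1],e[0],0])
```

```text
[ 0.48299565 -0.23103822  0.23295017] [-1.79957601e+02 -1.76269562e-01  6.03353220e+01] [ 0.52866503  0.70955889 -0.59525023] 0.08696455483484994
expect l r b 272.9652948745427 309.77710357713187 252.21208480409777 t 222.94487998809802
button tri -0.06762014303467763 -7.909468843841545e-05
guard front -0.06013426324769397 0.000600319629065694
```

Run:
```python
from fit import *
S=cam('side');T=cam('top')
im=S['image'];d=im[205:262,262:320].astype(int)-cv2.imread('pics/side0.png')[205:262,262:320];
hs=cv2.cvtColor(im,cv2.COLOR_BGR2HSV);m=((hs[...,1]<50)&(hs[...,2]>150))
for v in(228,232,236,240,244):
    u=np.nonzero(m[v,255:325])[0]+255;P=circ(S,(.4811,-.2314),.058,.095);pp=P[np.abs(P[:,1]-v)<.7][:,0];print(v,u.min(),u.max(),pp.min().round(1),pp.max().round(1))
# button from the side view: dark blob, cast to the stand's mid plane
b=cv2.imread('pics/side0.png')[160:190,198:225];k=(b.max(2)<75).astype(np.uint8);n,lab,st,ce=cv2.connectedComponentsWithStats(k);i=1+np.argmax(st[1:,4]);c=ce[i]+[198,160];print('button px',c,st[i])
e=np.array([np.cos(np.radians(81)),np.sin(np.radians(81)),0]);ny=np.array([-e[1],e[0],0]);h=np.array([.513,.245,0])
for hh in(h,h-[.002,.001,0]):
    o,dd=ray(S,*c);p=o+dd*((hh-o)@ny)/(dd@ny);print('button',p.round(4),'stand x',((p-hh)@e).round(4))
s=down(81,35);bt=h+e*(-.0665)+[0,0,.091]
plan([(bt-.08*s.apply([0,0,1]),s)],[14])
```

```text
228 277 305 275.7 305.7
232 274 308 273.5 308.6
236 271 309 273.0 309.7
240 268 310 273.6 309.7
244 266 313 275.6 308.4
button px [210.73134328 173.34328358] [ 8  9 10 10 67]
button [0.5031 0.1824 0.0873] stand x -0.0634
button [0.5007 0.1792 0.0908] stand x -0.0656
[[2.31, -1.19, 0.53], [0.4, 2.5, -1.4]]
[[2.31, -1.13, 0.64], [0.4, 2.5, -1.4]]
[[2.31, -1.07, 0.74], [0.4, 2.5, -1.4]]
[[2.3, -1.0, 0.85], [0.4, 2.5, -1.4]]
[[2.29, -0.94, 0.96], [0.4, 2.5, -1.4]]
[[2.27, -0.87, 1.06], [0.4, 2.5, -1.4]]
[[2.24, -0.81, 1.16], [0.4, 2.5, -1.4]]
[[2.21, -0.75, 1.27], [0.4, 2.5, -1.4]]
[[2.17, -0.68, 1.37], [0.4, 2.5, -1.4]]
[[2.13, -0.62, 1.46], [0.4, 2.5, -1.4]]
[[2.08, -0.55, 1.56], [0.4, 2.5, -1.4]]
[[2.02, -0.49, 1.65], [0.4, 2.5, -1.4]]
[[1.96, -0.43, 1.74], [0.4, 2.5, -1.4]]
[[1.89, -0.37, 1.82], [0.4, 2.5, -1.4]]
```

Emit:
servo_tool([
  [0,[2.3,-1.2,0.5],[0.4,2.5,-1.4]],
  [0,[2.3,-1.1,0.6],[0.4,2.5,-1.4]],
  [0,[2.3,-1.1,0.7],[0.4,2.5,-1.4]],
  [0,[2.3,-1,0.8],[0.4,2.5,-1.4]],
  [0,[2.3,-0.9,0.9],[0.4,2.5,-1.4]],
  [0,[2.3,-0.9,1],[0.4,2.5,-1.4]],
  [0,[2.2,-0.8,1.1],[0.4,2.5,-1.4]],
  [0,[2.2,-0.7,1.2],[0.4,2.5,-1.4]],
  [0,[2.1,-0.7,1.3],[0.4,2.5,-1.4]],
  [0,[2.1,-0.6,1.4],[0.4,2.5,-1.4]],
  [0,[2,-0.5,1.5],[0.4,2.5,-1.4]],
  [0,[1.5,-0.4,1.2],[0.4,2.5,-1.4]],
  [0,[1,-0.2,0.8],[0.3,2,-1]],
  [0,[0.3,0,0],[0,1,0]],
  [0,[0,0,0],[0,0,0]],
  [0,[0,0,0],[0,0,0]],
], force=30)

```text
time_s: 17.35
tool_pos: [0.4796, 0.1028, 0.1579]
tool_rot: [-177.6, -34.5, 77.9]
force: [0.3, 0.1, -0.4]
grip_width: 0.0008
```

```bash
cat > btn.py <<'E'
from h import *
import sys
e=np.array([np.cos(np.radians(81)),np.sin(np.radians(81)),0]);h=np.array([.513,.245,0]);s=down(81,35);bt=h+e*(-.065)+[0,0,.090]
def rel():
    o=env.get_obs();print(o['tool_pos'].round(4),o['tool_rot'].round(1),'F',o['force'].round(1),'along out',(s.inv().apply(o['tool_pos']-bt)*1000).round(1),'Fax',(o['force']@-s.apply([0,0,1])).round(1),o['grip_width'].round(4));return o
if __name__=='__main__':
    rel();plan([(bt-float(sys.argv[1])*s.apply([0,0,1]),s)],[int(sys.argv[2])])
E
python3 btn.py .05 2
```

```text
Traceback (most recent call last):
  File "btn.py", line 7, in <module>
    rel();plan([(bt-float(sys.argv[1])*s.apply([0,0,1]),s)],[int(sys.argv[2])])
    ~~~^^
  File "btn.py", line 5, in rel
    o=env.get_obs();print(o['tool_pos'].round(4),o['tool_rot'].round(1),'F',o['force'].round(1),'along out',(s.inv().apply(o['tool_pos']-bt)*1000).round(1),'Fax',(o['force']@-s.apply([0,0,1])).round(1),o['grip_width'].round(4));return o
                                                                                                                                                                                                          ^^^^^^^^^^^^^^^^^^^^^
AttributeError: 'float' object has no attribute 'round'
```

```bash
sed -i "s/,o\['grip_width'\].round(4)//" btn.py; python3 btn.py .05 3
```

```text
[0.4796 0.1028 0.1579] [-177.6  -34.5   77.9] F [ 0.3  0.1 -0.4] along out [ -27.2  -10.7 -101.9] Fax -0.4
[[0.93, 0.34, 1.72], [-0.2, 0.1, -0.8]]
[[0.92, 0.34, 1.72], [-0.2, 0.1, -0.8]]
[[0.92, 0.35, 1.73], [-0.2, 0.1, -0.8]]
```

Emit:
servo_tool([
  [0,[0.9,0.3,1.5],[-0.2,0,-0.8]],
  [0,[0.9,0.3,1.5],[-0.2,0,-0.8]],
  [0,[0.6,0.3,1],[-0.2,0,-0.8]],
  [0,[0.1,0,0.5],[0,0,0]],
  [0,[0,0,0],[0,0,0]],
  [0,[0,0,0],[0,0,0]],
])

```text
time_s: 17.85
tool_pos: [0.499, 0.143, 0.1349]
tool_rot: [179.9, -34.3, 80.6]
force: [-0.3, -0.5, -0.4]
grip_width: 0.0004
```

```bash
python3 btn.py .015 3
```

```text
[0.499  0.143  0.1349] [179.9 -34.3  80.6] F [-0.3 -0.5 -0.4] along out [ -5.3   2.2 -58.6] Fax 0.0
[[0.19, -0.08, 1.45], [0.1, 0.2, -0.1]]
[[0.19, -0.08, 1.45], [0.1, 0.2, -0.1]]
[[0.18, -0.08, 1.45], [0.1, 0.2, -0.1]]
```

Emit:
servo_tool([
  [0,[0.2,-0.1,1.3],[0,0.2,0]],
  [0,[0.2,-0.1,1.3],[0,0.2,0]],
  [0,[0.1,0,0.8],[0,0.2,0]],
  [0,[0,0,0.3],[0,0,0]],
  [0,[0,0,0],[0,0,0]],
])

```text
time_s: 18.27
tool_pos: [0.5019, 0.1685, 0.1049]
tool_rot: [179.8, -35.0, 80.4]
force: [0.0, 0.1, -0.1]
grip_width: 0.0003
```

```bash
python3 btn.py 0 2
```

```text
[0.5019 0.1685 0.1049] [179.8 -35.   80.4] F [ 0.   0.1 -0.1] along out [ -1.5   1.  -19.3] Fax -0.1
[[0.08, -0.06, 0.96], [0.2, 0.0, -0.2]]
[[0.08, -0.06, 0.96], [0.2, 0.0, -0.2]]
```

Emit:
servo_tool([
  [0,[0.1,-0.1,0.7],[0,0,0]],
  [0,[0,0,0.6],[0,0,0]],
  [0,[0,0,0.4],[0,0,0]],
  [0,[0,0,0.2],[0,0,0]],
])

```text
time_s: 18.6
tool_pos: [0.5035, 0.1804, 0.089]
tool_rot: [179.8, -35.0, 80.4]
force: [-1.6, -2.1, 4.2]
grip_width: 0.0005
```

```bash
python3 btn.py 0 1
```

```text
[0.5035 0.1804 0.089 ] [179.8 -35.   80.4] F [-1.6 -2.1  4.2] along out [-0.8  0.8  0.7] Fax 4.8
[[0.08, -0.08, -0.07], [0.6, 0.0, -0.5]]
```

The button is in contact at about 5 N. I push it home and hold.

Emit:
servo_tool([
  [0,[0,0,0.3],[0,0,0]],
  [0,[0,0,0.3],[0,0,0]],
  [0,[0,0,0.2],[0,0,0]],
  [0,[0,0,0.2],[0,0,0]],
])

```text
time_s: 18.93
tool_pos: [0.5038, 0.1814, 0.0876]
tool_rot: [180.0, -35.4, 80.4]
force: [-7.7, -7.7, 12.9]
grip_width: 0.0002
```

```bash
python3 btn.py 0 1
```

```text
[0.5038 0.1814 0.0876] [180.  -35.4  80.4] F [-7.7 -7.7 12.9] along out [-0.8  0.8  2.4] Fax 15.6
[[0.08, -0.08, -0.24], [0.4, -0.4, -0.5]]
```

Emit:
servo_tool([
  [0,[0,0,0.1],[0,0,0]],
  [0,[0,0,0.1],[0,0,0]],
  [0,[0,0,0.1],[0,0,0]],
  [0,[0,0,0.1],[0,0,0]],
  [0,[0,0,0.1],[0,0,0]],
  [0,[0,0,0.1],[0,0,0]],
])

```text
time_s: 19.43
tool_pos: [0.5037, 0.1813, 0.0876]
tool_rot: [-179.9, -35.7, 80.3]
force: [-4.8, -5.9, 7.9]
grip_width: 0.0008
```

Emit:
servo_tool([
  [0,[0,0,0.1],[0,0,0]],
  [0,[0,0,0.1],[0,0,0]],
  [0,[0,0,0.1],[0,0,0]],
  [0,[0,0,0.1],[0,0,0]],
  [0,[0,0,0.1],[0,0,0]],
  [0,[0,0,0.1],[0,0,0]],
  [0,[0,0,0.1],[0,0,0]],
  [0,[0,0,0.1],[0,0,0]],
])

```text
time_s: 20.1
tool_pos: [0.5038, 0.1813, 0.0877]
tool_rot: [-179.8, -36.1, 80.2]
force: [-4.9, -4.7, 7.8]
grip_width: 0.0003
```

```bash
cat > lv.py <<'E'
from h import *
S=cam('side');im=S['image']
for box in((140,165,178,200),(128,155,180,202)):
    a,b,c,d=box;m=(im[a:b,c:d].max(2)<75).astype(np.uint8);n,lab,st,ce=cv2.connectedComponentsWithStats(m)
    if n>1:
        i=1+np.argmax(st[1:,4]);v,u=np.nonzero(lab==i);p=np.c_[u+c,v+a].astype(float);w=np.linalg.eigh(np.cov((p-p.mean(0)).T))[1][:,1];print(p.mean(0),np.degrees(np.arctan2(w[1],w[0]))%180,st[i])
cv2.imwrite('pics/end.png',cv2.resize(im[110:260,160:320],(640,600),interpolation=cv2.INTER_CUBIC))
E
python3 btn.py 0 1; python3 lv.py
```

```text
[0.5038 0.1813 0.0877] [-179.8  -36.1   80.2] F [-4.9 -4.7  7.8] along out [-0.8  0.9  2.3] Fax 9.5
[[0.09, -0.09, -0.23], [0.2, -1.1, -0.6]]
[187.93939394 150.3030303 ] 47.99733819171969 [ 6  6  9 10 33]
[189.6        133.97142857] 17.896969457733235 [ 0  2 22  9 35]
```

The lever bar is at (187.9,150.3), and was at (188.0,150.4) at the start, so it is down. I back off along the button axis.

Emit:
servo_tool([
  [0,[0,0,-0.7],[0,0,0]],
  [0,[0,0,-1.5],[0,0,0]],
  [0,[-0.3,0,-2.5],[0,0,0]],
  [0,[-0.3,0,-3],[0,0,0]],
  [0,[-0.3,0,-3],[0,0,0]],
  [0,[0,0,-2],[0,0,0]],
  [0,[0,0,-0.5],[0,0,0]],
  [0,[0,0,0],[0,0,0]],
  [0,[0,0,0],[0,0,0]],
  [0,[0,0,0],[0,0,0]],
])

```text
time_s: 20.98
tool_pos: [0.4893, 0.0941, 0.1928]
tool_rot: [-179.9, -36.0, 80.2]
force: [0.7, -0.1, 0.2]
grip_width: 0.001
```

```bash
python3 btn.py .1 1; python3 lv.py
```

```text
[0.4893 0.0941 0.1928] [-179.9  -36.    80.2] F [ 0.7 -0.1  0.2] along out [ -12.9    0.2 -134.6] Fax 0.1
[[1.22, -0.05, 3.48], [0.3, -1.0, -0.6]]
[187.90322581 150.25806452] 49.67092788097373 [ 6  6  9 10 31]
[187.8 150.1] 48.87473439195089 [ 4 18  9  9 30]
```

View pics/end.png

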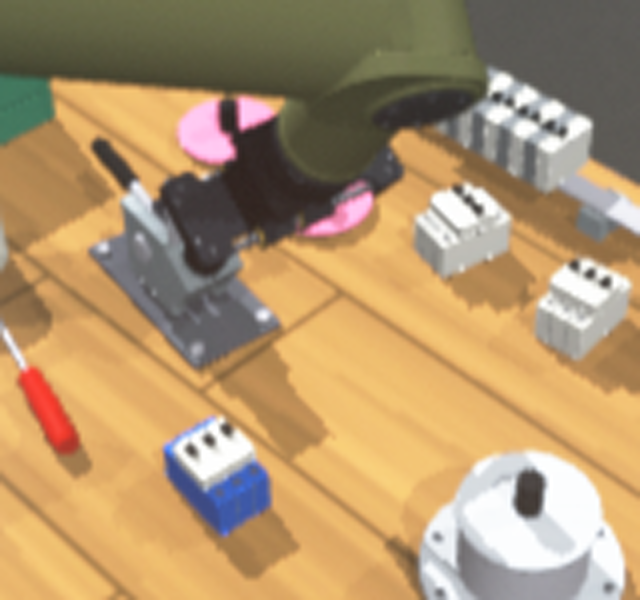

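The lever is down at (110,160) and the lid sits level on the pot at (530,510). The bystanders are unmoved and the arm is clear. I hand in.

```bash
python3 -c "
from cell import env
print(env.sign_off())"
```

```text
the job is handed in; nothing more can be done
None
```

I finished the whole job and handed it in at about 21 s of the 64 s allowed; the sign-off gives no verdict.

- **Brake on:** I raised the lever to about 0.85 rad and let go. It settled on the third notch: the bar angle in the side view was 66.4°, against 66.6° predicted for 0.75 rad.
- **Lid on the pot:** I picked up the silver lid (not the pink ones) and lowered it into the pot's mouth while still holding it. I let go only when the tool was at z 0.1076 m, against 0.1077 m expected for a seated lid, with about 7 N pushing back. Afterwards the lid's outline in the side view mostly matched a centred, seated lid. In the lower rows the turntable behind it blurred the edge, so they show nothing.
- **Brake off:** I pressed the button along its axis, at about 9 to 15 N, and held it in until the lever was down.

Last checks in the side view:
- **Lever:** the bar is within 0.2 px of where it started.
- **Lid:** it looks level on the pot.
- **Arm:** it is about 13 cm clear of the button, with no load on it.
- **Bystanders:** the breakers and screwdriver in view look undisturbed. The mug was barely in that picture, and the tape and bin were not in it.
- **Button:** the gripper hid it, so I did not see it spring back out.

Two measurements disagreed:
- **Lid position:** the wrist camera put the lid about 6 mm from where the fixed cameras did. I used a middle value for the grasp and the side camera for the placing.
- **Arm motion:** the arm overshot or drifted by up to about 2.5 cm in some moves, so I corrected it step by step.

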